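Load the marking machine under its caught hood

ROBOT

A 6-joint arm with a two-finger parallel gripper is mounted at the origin on the work surface. World frame = base frame: x ahead of the robot, y to its left, z up, the work surface at z = 0. Lengths are in m, angles in rad, forces in N, time in s.
With the tool pointing down it reaches from about 0.375 to 0.975 m from the base axis. Payload 3.8 kg.
Tool frame: the origin (TCP) lies midway between the tips of the shut fingers; the grasp point (between the pads) lies 19 mm behind it; z points along the fingers, y is the line along which they close (so a half turn about z gives the same grasp; the last joint's range is limited). The gripper opens to 88 mm and grips with 3 to 60 N. Pads are 18 mm wide; open, the fingers measure 123 mm over their backs; the gripper's body (75 mm by 187 mm) begins 45 mm behind the grasp point.
Start: joints at [1.306, 0.264, 1.604, -0, 1.274, -0.037], TCP at [0.152, 0.658, 0.239] pointing down, gripper open.
Joint ranges: [-2.63, 2.63], [-0.94, 2.18], [0.31, 2.57], [-1.31, 4.45], [0, 2.66], [-2.55, 2.55]. Speed limits (rad/s): [2.57, 2.57, 3.14, 3.14, 3.14, 3.14].

INTERFACE

Orientations are given as a rotation vector (axis times angle).
In Python, from cell import manip, imaging, inverse_kinematics gives the robot as it stands (manip), with the cameras (imaging) and the kinematics as plain functions. Calls block until the motion is done:
- manip.move_pose(position, orientation): joint-space move of the TCP to a pose.
- manip.move_linear(position, rate=0.15, rot=None): straight line of the TCP; rot=None keeps the orientation; rate is the mean speed in m/s.
- manip.set_joints(angles): joint-space move.
- manip.set_gripper(opening, force=None): finger opening in m; force is the grip in N (None keeps the last); returns when the fingers have stopped.
- manip.dwell(seconds).
- inverse_kinematics(position, orientation): joint angles nearest the present ones, or None.
- manip.state(): the state.
- imaging.capture(name): name is "scene" or "top" or "wrist"; returns a dict with "image" (384x512x3 uint8, blue, green, red), "z_map" (384x512 float32, m along the optical axis (not along the pixel's ray), 0 where there is no reading), "intrinsics" (3x3 intrinsics, pixels), "position" and "orientation" of the camera in the world; the wrist camera has in their place "T_tool_cam" (4x4, takes a point from camera to tool coordinates, whose origin is the TCP and whose axes are the flange's). Camera axes: x right, y down, z forward; pixel columns grow to the right and rows downward; lengths in m; the calibration is good to about 2 mm. The wrist camera is an equidistant fisheye: a pixel r from the principal point sees the ray r / f radians off the axis. A picture is of the moment at which its call begins: read the wrist's pose just before it.
A pose or a line that the arm cannot do raises manip.IKError and nothing moves.
- manip.close_job(): hands the job in; it is judged then, once.
The state is a dict: "clock": time; "joint_pos": joint angles; "joint_velocities": joint speeds; "tau": joint torques, N m; "tool_pos": TCP position; "tcp_rot": TCP orientation; "contact_force": force on the tool from outside, world axes, zero at the start; "moment": the same for the moment, N m; "gripper_width": finger opening in m; "grasp_force": force on a finger pad.
Only numpy, scipy, OpenCV 4.12 (cv2) and the standard library are available. Lean on these libraries where they do the work, as an engineer would, in place of code of your own. Each camera call takes 0.05 s, during which the arm holds its last target. There are 200 camera calls.

TASK

The hood of the marking machine has popped up a little but is still held by its safety catch: reach under its front edge, push the catch aside while lifting, and open the hood right up. Swing the clamp open, lay every aluminium blank that is on the mat flat in the fixture, one to a lane and centred along it, then swing the clamp shut over them and close the hood fully. Leave the other things on the table where they are.

Things in the scene. Friction and masses are not known exactly. Their poses are not given: they have to be found in the camera images.
- machine: desktop marking machine, white. Fixed plinth 210 x 256 x 70 mm (x, y, z). Origin on the underside, in the middle in y; the plinth spans x -95..115 mm. x points from the front (robot side) to the back, y to the left as seen from the robot, z up. Positions in mm below are in this frame unless said otherwise.
- fixture (a point): middle of the fixture floor (dark deck), at (-45, 0, 70) mm. Four lanes along x, 34 mm wide, their middles at x = -45, y = -87, -29, 29, 87 mm, between 10 mm high ribs that stand only at the lanes' ends (x -92..-80 and -10..2 mm)
- hood (a joint): angle of the white hood (amber window, 0.55 kg), rad: 0 shut, opens upward about its back edge to 1.75. Starts near 0.1; the catch stops it at about 0.13 until pushed aside; past the catch at 0.3. Stiff hinge: it stays where left (3 to 9 N at the front edge moves it). When shutting, its striker pushes the catch aside by itself, 5 to 15 N at the front
- hood_hinge (a point): middle of the hood's hinge line (along y), at (105, 0, 75) mm; its axes turn with the hood (parallel to the machine's when shut; the angle grows as the front rises). Shut, the hood's flat top is at z 131 mm, its sides at y +-137 mm
- hood_edge (a point): point on the hood's front lower edge right over the catch, (-233, 60, -13) mm from hood_hinge in the hood's axes. The front panel is 6 mm thick, 69 mm high, its lower edge 30 mm in front of the plinth with free space below. Open at 1.5 rad that panel is a level roof 305 mm above the table, reaching forward to x = 75 mm
- hood_fin (a point): grip point in the black fin handle on the hood's front panel, right of the middle: a plate 12 mm thick along y, standing 30 mm out of the panel, 42 mm high, that can be pinched across y from above at any hood angle and turns between the pads. (-252, -45, 24) mm from hood_hinge in the hood's axes
- hood_top (a point): point on the hood's outer top face near its front, (-205, -45, 56) mm from hood_hinge in the hood's axes; a place to press the hood shut
- catch (a joint): slide of the safety catch, m: 0 engaged (at rest), up to 0.030 when pushed to +y (robot's left) against its spring (1.2 N at first, 3 N at the end). Beyond 0.014 the hood is free to rise. It springs back when let go
- catch_blade (a point): point on the -y face of the catch's upright steel blade, to be pushed to +y; at rest at (-110, 70, 75) mm. The face spans x -120..-99 and z 30..98 mm, hidden in the gap between plinth and hood front, 60 mm left of the middle. A nose on top (z 98..117) reaches 18 mm to -y over the hood's striker, an 8 mm thick pin 20 mm long behind hood_edge, its underside level with the edge
- clamp (a joint): angle of the clamp, rad: a steel U-shaped bail hinged along y at the front end of the fixture; 0 shut, lying 4 mm over the blanks' tops with its cross bar across all lanes; grows as the bar swings up and over towards the robot, to 2.6 (best left beyond 2 while loading). Stiff hinge, stays where left (about 1 to 3 N at the tab)
- clamp_hinge (a point): middle of the clamp's hinge line, at (-90, 0, 98) mm
- clamp_tab (a point): grip point in the black tab in the middle of the clamp's cross bar: a plate 12 mm thick along y, 36 mm long, 26 mm high when shut, pinched across y from above; (76, 0, 13) mm from clamp_hinge in the clamp's axes (x to the back, z up when shut), so at (-14, 0, 111) mm when shut
- mat: black rubber mat, 250 x 340 x 3 mm, fixed; the blanks start on it
- blank0: aluminium blank, a bar 100 x 28 x 20 mm (x, y, z), about 0.15 kg, origin at its centre, x along it; either broad face may lie up; two to four of the blanks are present, the others are None
- blank1: aluminium blank, a bar 100 x 28 x 20 mm (x, y, z), about 0.15 kg, origin at its centre, x along it; either broad face may lie up
- blank2: aluminium blank, a bar 100 x 28 x 20 mm (x, y, z), about 0.15 kg, origin at its centre, x along it; either broad face may lie up
- blank3: aluminium blank, a bar 100 x 28 x 20 mm (x, y, z), about 0.15 kg, origin at its centre, x along it; either broad face may lie up
- weight: bystander: brass calibration weight with a neck, 38 mm diameter, 42 mm high, in the middle of the mat among the blanks
- tape: bystander: roll of brown tape lying flat, 90 mm diameter, 24 mm high, right of the machine's back
- calculator: bystander: white calculator 130 x 80 x 14 mm, left in front of the machine
- screwdriver: bystander: screwdriver 180 mm long lying left of the machine
- spray: bystander: white bottle 60 mm diameter, 150 mm high, left of the machine
- jar: bystander: clear jar 60 mm diameter, 70 mm high, behind the mat

How it is judged:
By the outcome, as a careful person would: the job done as asked, in the order asked, and still so for the second after the job is handed in, with the robot touching nothing.
Of blank0, blank1, blank2, blank3 only 2 to 4 are there at a start; the rules pass over those that are not, and their reading is None.
At some moment in a run one of blank0, blank1, blank2, blank3 may be knocked a few centimetres aside while the robot is not near it.
Once in a run the grip may slacken for a moment while it holds something.
It also fails if it takes over 210 s, if anything falls off the work surface, if the arm or the gripper's body presses on something with over 40 N, if the wrist force passes 120 N, or if a joint passes its speed limit or range.

## Working session

There is one attempt and no reset: what is moved stays moved. The work goes in short steps, each a Python script; the robot and the scene stay as the last script left them, time stands still between calls to the robot, and variables do not carry over. Pictures are saved under pics/ and viewed, at most 14 in all, crops included, and the job is handed in when it is done.

```bash
ls; mkdir -p pics
python3 - <<'E'
from cell import manip, imaging, inverse_kinematics
import cv2, numpy as np
print(manip.state())
for n in ("scene","top"):
    c=imaging.capture(n); cv2.imwrite(f"pics/{n}0.png",c["image"]); np.savez(f"{n}0.npz",**c)
    print(n,c["intrinsics"],c["position"],c["orientation"],(c["z_map"]>0).mean())
E
```

```text
cell.py
pics
{'clock': 0.0, 'joint_pos': array([ 1.30610432e+00,  2.64719813e-01,  1.60532194e+00, -2.83013070e-05,
        1.27370498e+00, -3.69130312e-02]), 'joint_velocities': array([-0.00070554, -0.00087802, -0.00055928,  0.00129439, -0.0013314 ,
       -0.00076106]), 'tau': array([-1.21918110e-03, -5.02104235e+01, -3.56875598e+01,  7.27054244e-02,
        2.93262675e-02, -1.66826544e-04]), 'tool_pos': array([0.1522636 , 0.65689462, 0.23743858]), 'tcp_rot': array([-0.35697448, -3.12094492,  0.00335128]), 'contact_force': array([0.73930025, 0.79325359, 0.2544278 ]), 'moment': array([-0.01689069,  0.01425658, -0.01311973]), 'grasp_force': 0.0, 'gripper_width': 0.08796472023516609}
scene [[464.43294548   0.         253.69110975]
 [  0.         464.43294548 189.18934209]
 [  0.           0.           1.        ]] [ 1.27941242 -0.80671069  0.88900883] [-2.0476136  -0.79068441  0.38868141] 0.9928944905598959
top [[464.71094262   0.         251.34988492]
 [  0.         464.71094262 188.85642245]
 [  0.           0.           1.        ]] [0.3642718  0.05790656 1.52915719] [-2.17857393  2.13565865 -0.16264007] 0.9959564208984375
```

View pics/scene0.png

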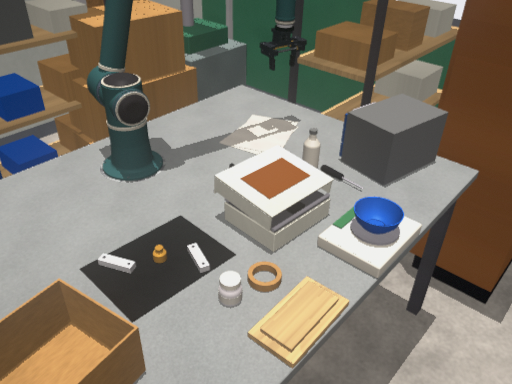

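View pics/top0.png

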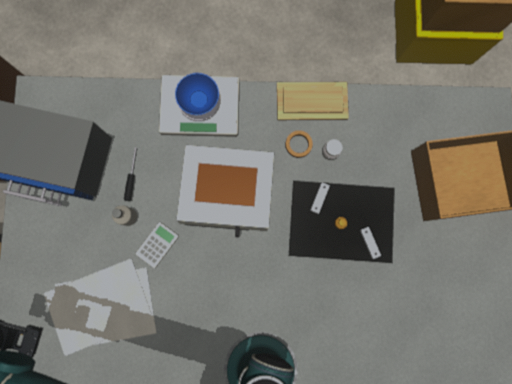

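The scene shows the machine with the hood slightly up, with its fin on the front. In the top view the hood is centred near (226,187) and the fin is at (238,232). There are two blanks on the mat, at (320,198) and (371,243), with the weight at (341,222) between them. Next I'll measure them.

```bash
cat > h.py <<'E'
import numpy as np, cv2
from scipy.spatial.transform import Rotation as R
from cell import manip, imaging, inverse_kinematics
def cap(n):
    "capture; adds Rw,p (camera in world) and world point per pixel P"
    s=manip.state() if n=="wrist" else None
    c=imaging.capture(n); return prep(c,s)
def prep(c,s=None):
    c=dict(c)
    if s is not None:
        T=np.asarray(c["T_tool_cam"]); Rt=R.from_rotvec(s["tcp_rot"]).as_matrix()
        c["Rw"]=Rt@T[:3,:3]; c["p"]=Rt@T[:3,3]+s["tool_pos"]; c["fish"]=True
    else:
        c["Rw"]=R.from_rotvec(c["orientation"]).as_matrix(); c["p"]=np.asarray(c["position"]); c["fish"]=False
    v,u=np.mgrid[0:384,0:512]; d=rays(c,u,v); c["D"]=d
    return c
def rays(c,u,v):
    "world ray directions with unit optical-axis depth"
    K=c["intrinsics"]; x=(np.asarray(u,float)-K[0,2])/K[0,0]; y=(np.asarray(v,float)-K[1,2])/K[1,1]
    if c["fish"]:
        r=np.hypot(x,y); k=np.where(r>1e-9,np.tan(np.minimum(r,1.5))/np.maximum(r,1e-9),1); x,y=x*k,y*k
    return np.stack([x,y,np.ones_like(x)],-1)@c["Rw"].T
def pts(c):
    P=c["p"]+c["D"]*c["z_map"][...,None]; P[c["z_map"]<=0]=np.nan; return P
def onplane(c,u,v,z):
    d=rays(c,u,v); return c["p"]+d*((z-c["p"][2])/d[...,2])[...,None]
def tri(c1,uv1,c2,uv2):
    "closest point of two rays and their gap"
    d1,d2=rays(c1,*uv1),rays(c2,*uv2); A=np.stack([d1,-d2],1); t=np.linalg.lstsq(A,c2["p"]-c1["p"],rcond=None)[0]
    a,b=c1["p"]+t[0]*d1,c2["p"]+t[1]*d2; return (a+b)/2,np.linalg.norm(a-b)
def project(c,X):
    q=(np.atleast_2d(X)-c["p"])@c["Rw"]; K=c["intrinsics"]
    if c["fish"]:
        r=np.hypot(q[:,0],q[:,1]); th=np.arctan2(r,q[:,2]); q=np.c_[q[:,:2]*(th/np.maximum(r,1e-9))[:,None],np.ones(len(q))]
    return (q/q[:,2:])@K.T
def blanks(c,region=None):
    "bright blobs on the mat -> (centre uv, box)"
    hsv=cv2.cvtColor(c["image"],cv2.COLOR_BGR2HSV); m=((hsv[...,2]>120)&(hsv[...,1]<70)).astype(np.uint8)
    if region is not None: m&=region.astype(np.uint8)
    m=cv2.morphologyEx(m,cv2.MORPH_CLOSE,np.ones((3,3),np.uint8))
    return [(cv2.minAreaRect(k),cv2.contourArea(k)) for k in cv2.findContours(m,cv2.RETR_EXTERNAL,cv2.CHAIN_APPROX_NONE)[0] if cv2.contourArea(k)>60]
E
python3 - <<'E'
from h import *
np.set_printoptions(precision=4,suppress=True)
c=prep(np.load("top0.npz")); P=pts(c)
print("table z",np.nanmedian(P[240:260,150:200,2]), "mat z",np.nanmedian(P[245:258,295:330,2]))
reg=np.zeros((384,512));reg[183:262,292:393]=1
for r,a in blanks(c,reg):
    b=cv2.boxPoints(r); u,v=np.round(r[0]).astype(int); z=P[v-1:v+2,u-1:u+2,2]; q=onplane(c,b[:,0],b[:,1],np.nanmedian(z))
    e=[np.linalg.norm(q[i]-q[(i+1)%4]) for i in range(2)]
    print(r,a,"z",np.nanmedian(z),"ctr",q.mean(0),"edges",e)
# hood top
hsv=cv2.cvtColor(c["image"],cv2.COLOR_BGR2HSV)
m=np.zeros((384,512),np.uint8); m[140:232,170:280]=1
Z=P[...,2]; hm=(m>0)&(Z>0.11)&(hsv[...,2]>150)&(hsv[...,1]<60)
Q=P[hm]; A=np.c_[Q[:,:2],np.ones(len(Q))]; w=np.linalg.lstsq(A,Q[:,2],rcond=None)[0]
r=Q[:,2]-A@w; k=abs(r)<.005; w=np.linalg.lstsq(A[k],Q[k,2],rcond=None)[0]
print("plane",w,"std",(Q[k,2]-A[k]@w).std(),len(Q),"angle",np.hypot(w[0],w[1]),"dir",np.degrees(np.arctan2(-w[1],-w[0])))
mm=(m>0)&(abs(Z-(P[...,0]*w[0]+P[...,1]*w[1]+w[2]))<.012)
mm=cv2.morphologyEx(mm.astype(np.uint8),cv2.MORPH_OPEN,np.ones((5,5)))
k=max(cv2.findContours(mm,cv2.RETR_EXTERNAL,cv2.CHAIN_APPROX_NONE)[0],key=cv2.contourArea)
rr=cv2.minAreaRect(k); b=cv2.boxPoints(rr); print(rr)
d=rays(c,b[:,0],b[:,1]); nrm=np.array([w[0],w[1],-1]); t=(-w[2]-c["p"]@nrm)/(d@nrm); q=c["p"]+d*t[:,None]; print(q)
e=[np.linalg.norm(q[i]-q[(i+1)%4]) for i in range(2)];print(e)
E
```

```text
table z 0.002612746972718405 mat z 0.0026161654831837744
((321.5, 259.0), (4.0, 59.0), 90.0) 97.0 z 0.001500630463366237 ctr [ 0.3484 -0.1947  0.0015] edges [np.float64(0.1928402248866463), np.float64(0.012907840137053733)]
((370.5086364746094, 242.3534393310547), (31.250930786132812, 8.272305488586426), 66.80140686035156) 226.5 z 0.023148642455969703 ctr [ 0.405  -0.3498  0.0231] edges [np.float64(0.027263226098090163), np.float64(0.09938100619239236)]
((319.9137878417969, 197.46551513671875), (8.356289863586426, 29.896947860717773), 21.801410675048828) 217.0 z 0.023695627452320123 ctr [ 0.5477 -0.1861  0.0237] edges [np.float64(0.09914501021474559), np.float64(0.027312075761561402)]
plane [-0.0979  0.0058  0.1966] std 0.002372755821857053 4465 angle 0.09809761244683193 dir -3.4140968537612495
((225.36538696289062, 185.82693481445312), (92.1839599609375, 76.640380859375), 4.635463237762451)
[[ 0.455   0.2601  0.1536]
 [ 0.6915  0.254   0.1304]
 [ 0.6744 -0.0287  0.1304]
 [ 0.4384 -0.0117  0.1536]]
[np.float64(0.23767396963576823), np.float64(0.2832586960445735)]
```

```bash
cat >> h.py <<'E'
def ori(yaw=0.,pitch=0.,roll=0.):
    """tool rotvec: pitch 0 = down, with tool y along world y turned by yaw;
    pitch>0 swings the fingers' direction towards +x (of the yawed frame)"""
    B=np.array([[-1,0,0],[0,1,0],[0,0,-1.]]).T
    return (R.from_euler('z',yaw)*R.from_euler('y',-pitch)*R.from_matrix(B)*R.from_euler('z',roll)).as_rotvec()
E
python3 - <<'E'
from h import *
np.set_printoptions(precision=4,suppress=True)
import pickle
views=[(.40,.16,.42),(.52,.06,.42),(.47,-.20,.36),(.47,-.30,.36)]
for i,v in enumerate(views):
    manip.move_pose(v,ori(-.06))
    s=manip.state(); c=imaging.capture("wrist"); pickle.dump((c,s),open(f"w{i}.pkl","wb"))
    cv2.imwrite(f"pics/w{i}.png",c["image"]); print(s["clock"],s["tool_pos"],s["joint_pos"],(c["z_map"]>0).mean())
print(c["T_tool_cam"],c["intrinsics"])
a=[cv2.imread(f"pics/w{i}.png") for i in (0,1)]
cv2.imwrite("pics/m.png",cv2.resize(np.vstack([np.hstack(a),np.hstack([cv2.imread(f"pics/w{i}.png") for i in (2,3)])]),(800,600)))
E
```

```text
2.2 [0.4    0.1605 0.4196] [ 0.3236 -0.268   1.8109  0.0002  1.5993 -1.1879] 0.9958140055338541
2.9167 [0.5195 0.0606 0.4196] [ 0.0679 -0.0844  1.6565  0.001   1.5712 -1.4426] 0.9960683186848959
4.025 [ 0.4704 -0.1989  0.3607] [-0.4493 -0.1043  1.7788  0.0008  1.4659 -1.9612] 0.9957682291666666
4.5583 [ 0.4706 -0.2997  0.3599] [-0.6122 -0.0099  1.6908  0.0007  1.4613 -2.1231] 0.9957173665364584
[[-0.0007 -0.9499 -0.3127  0.0811]
 [ 1.     -0.0002 -0.0017  0.0013]
 [ 0.0015 -0.3127  0.9499 -0.1451]
 [ 0.      0.      0.      1.    ]] [[297.3186   0.     256.3597]
 [  0.     297.3186 191.9892]
 [  0.       0.       1.    ]]
```

View pics/m.png

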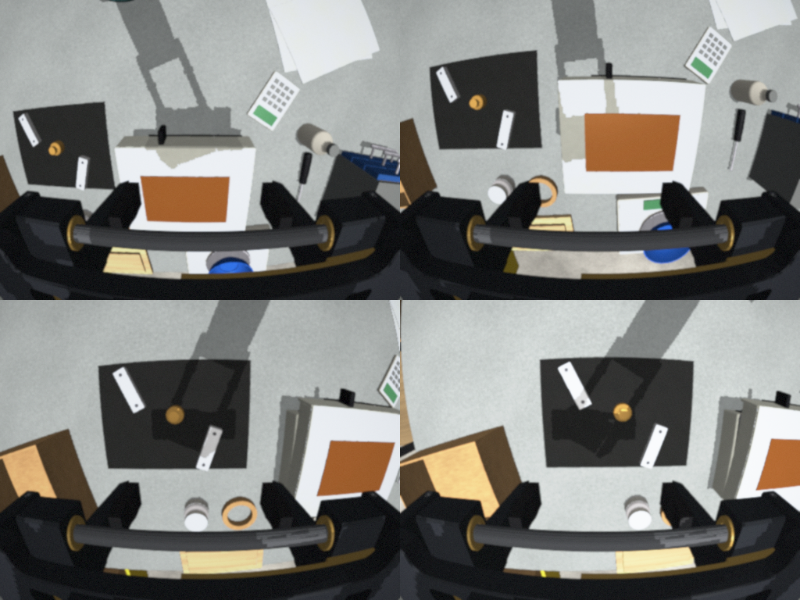

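The montage (w0 to w3) shows the hood's four corners in w1, with its fin at full-resolution (266,90). It also shows two blanks on the mat in w2 and w3, one on each side of the weight. Now I'll compute the precise poses.

Run:
```python
from h import *
import pickle
np.set_printoptions(precision=4,suppress=True)
V={f"w{i}":prep(*pickle.load(open(f"w{i}.pkl","rb"))) for i in range(4)}; V["top"]=prep(np.load("top0.npz")); V["scene"]=prep(np.load("scene0.npz"))
for n in ("top","w1","w0"):
    c=V[n];P=pts(c);P[~np.isfinite(P)]=-9
    if n!="top": P[190 if n=="w0" else 255:]=-9
    box=(P[...,0]>.38)&(P[...,0]<.75)&(P[...,1]>-.06)&(P[...,1]<.3)&(P[...,2]>.115)&(P[...,2]<.17)
    Q=P[box]
    A=np.c_[Q[:,:2],np.ones(len(Q))]; k=np.ones(len(Q),bool)
    for _ in range(6):
        w=np.linalg.lstsq(A[k],Q[k,2],rcond=None)[0]; k=abs(Q[:,2]-A@w)<.005
    q=Q[k,:2]
    r=cv2.minAreaRect(q.astype(np.float32)*1000)
    print(n,k.sum(),"plane",w,"grad",np.hypot(*w[:2]),"yaw",np.degrees(np.arctan2(-w[1],-w[0])),"rect mm",r)
# fin: dark, in front of hood
for n in ("top","w0","w1","scene"):
    c=V[n];P=pts(c); g=c["image"].max(-1)
    m=(g<60)&(P[...,2]>.07)&(P[...,2]<.2)&(P[...,0]>.37)&(P[...,0]<.47)&(P[...,1]>0)&(P[...,1]<.15)
    if n[0]=="w": m[190:]=0
    n_,l,st,ce=cv2.connectedComponentsWithStats(m.astype(np.uint8)); 
    if n_>1:
        i=1+np.argmax(st[1:,4]); print(n,"fin",st[i],ce[i],"med",np.nanmedian(P[l==i],0),"min",np.nanmin(P[l==i],0),"max",np.nanmax(P[l==i],0))
for n in ("top","w2","w3"):
    c=V[n];P=pts(c)
    reg=(P[...,0]>.34)&(P[...,0]<.62)&(P[...,1]>-.43)&(P[...,1]<-.08)&(P[...,2]>.012)&(P[...,2]<.04)
    for (r,a) in blanks(c,reg):
        b=cv2.boxPoints(r); q=onplane(c,b[:,0],b[:,1],.0235)
        e=q[1]-q[0] if np.linalg.norm(q[1]-q[0])>np.linalg.norm(q[2]-q[1]) else q[2]-q[1]
        u,v=np.int32(r[0]); print(n,"blank uv",r[0],"z",np.nanmedian(P[v-2:v+3,u-2:u+3,2]),"ctr",q.mean(0),"len",np.linalg.norm(e),np.linalg.norm(q[1]-q[0])+np.linalg.norm(q[2]-q[1])-np.linalg.norm(e),"ang",np.degrees(np.arctan2(e[1],e[0]))%180)
```

```text
top 6232 plane [-0.0973  0.006   0.1968] grad 0.0975235083124199 yaw -3.521584128104759 rect mm ((565.1957397460938, 117.10231018066406), (274.0821533203125, 236.04417419433594), 86.3846206665039)
w1 24826 plane [-0.096   0.0054  0.1955] grad 0.09618218394113635 yaw -3.200566518377829 rect mm ((564.40625, 118.92787170410156), (275.0784606933594, 235.47714233398438), 86.33556365966797)
w0 506 plane [ 0.5399 -0.0468 -0.099 ] grad 0.5419716301979346 yaw 175.0429882399817 rect mm ((431.58599853515625, 128.29164123535156), (272.025634765625, 32.403987884521484), 86.3293685913086)
top fin [235 227   6  10  36] [237.1389 231.    ] med [0.429  0.0803 0.1403] min [0.4134 0.0722 0.0859] max [0.4412 0.0876 0.1505]
w0 fin [200 160  14  25 217] [206.977  172.3318] med [0.4252 0.0854 0.1387] min [0.4111 0.0647 0.0904] max [0.4416 0.0889 0.1432]
w1 fin [262  81  10  19 133] [266.9699  90.5113] med [0.4297 0.0818 0.1402] min [0.4154 0.0753 0.09  ] max [0.4415 0.0872 0.1436]
top blank uv (370.4827575683594, 242.2930908203125) z 0.02242000874437311 ctr [ 0.4052 -0.3497  0.0235] len 0.09894368106513754
[... 204 characters left out ...]
4602921328949
w2 blank uv (267.2226257324219, 189.76275634765625) z 0.021698162602761528 ctr [ 0.547  -0.1847  0.0235] len 0.09935389566354907 0.0282764082414404 ang 157.59263951305527
w2 blank uv (164.33358764648438, 114.84768676757812) z 0.022207570257331444 ctr [ 0.4047 -0.3478  0.0235] len 0.09860148226631855 0.03022149711360704 ang 22.675283064796346
w3 blank uv (324.4499206542969, 187.06581115722656) z 0.02249365055113159 ctr [ 0.5472 -0.1857  0.0235] len 0.10025574983941687 0.030285323357815502 ang 158.628507058962
w3 blank uv (223.37530517578125, 109.14483642578125) z 0.022317332212115792 ctr [ 0.4047 -0.3481  0.0235] len 0.09853818721403154 0.029300458212555502 ang 23.10329063831757
```

```bash
cat >> h.py <<'E'
YAW=-.0635; O=np.array([.5712,.1177,0.]); RM=R.from_euler('z',YAW)
def m2w(x,y,z): return O+RM.apply(np.array([x,y,z])/1000.)
def w2m(p): return RM.inv().apply(np.asarray(p)-O)*1000
def hood(pt,a): # hood-frame mm -> machine mm
    x,y,z=pt; return np.array([105+x*np.cos(a)+z*np.sin(a),y,75+z*np.cos(a)-x*np.sin(a)])
def clamp(pt,a):
    x,y,z=pt; return np.array([-90+x*np.cos(a)-z*np.sin(a),y,98+z*np.cos(a)+x*np.sin(a)])
FIN=(-252,-45,24)
def check(path):
    "worst joint step over a list of (pos,rot), None if unreachable"
    return [None if inverse_kinematics(p,o) is None else np.round(inverse_kinematics(p,o),2) for p,o in path]
E
python3 - <<'E'
from h import *
np.set_printoptions(precision=2,suppress=True)
for roll in (0,np.pi):
  for pd in (20,30,40):
    o=ori(YAW,np.radians(90-pd),roll); print(roll,pd,check([(m2w(x,92+dy,z),o) for x,dy,z in((-190,0,100),(-103,0,57),(-103,24,57),(-103,24,85))]))
  o=ori(YAW,0,roll); print("fin",check([(m2w(*(hood(FIN,a)-[0,0,12])),o) for a in(.1,.8,1.6)]))
  print("clamp",check([(m2w(*(clamp((76,0,16),a)-8*np.array([np.sin(t),0,-np.cos(t)])*-1)),ori(YAW,t,roll)) for a,t in((0,0),(1.,.4),(2.3,.9))]))
  print("lanes",check([(m2w(-45,y,80),o) for y in(-87,-29,29,87)]))
E
```

```text
0 20 [None, None, array([0.95, 0.38, 2.56, 4.23, 1.12, 1.38]), array([0.95, 0.28, 2.57, 4.27, 1.08, 1.29])]
0 30 [None, None, array([0.88, 0.21, 2.55, 4.33, 0.86, 1.16]), array([0.88, 0.12, 2.55, 4.4 , 0.83, 1.05])]
0 40 [None, None, None, None]
fin [array([ 0.13, -0.08,  2.23, -0.  ,  0.99, -1.37]), array([ 0.1 , -0.04,  1.9 , -0.  ,  1.28, -1.41]), array([ 0.06,  0.29,  1.43, -0.  ,  1.42, -1.45])]
clamp [array([ 0.17,  0.19,  1.96, -0.  ,  1.  , -1.34]), array([ 0.27, -0.18,  2.26, -0.2 ,  0.69, -1.11]), None]
lanes [array([ 0.02,  0.13,  2.08, -0.  ,  0.93, -1.49]), array([ 0.13,  0.15,  2.06, -0.  ,  0.93, -1.38]), array([ 0.23,  0.18,  2.02, -0.  ,  0.94, -1.28]), array([ 0.33,  0.22,  1.97, -0.  ,  0.95, -1.18])]
3.141592653589793 20 [None, None, array([ 0.95,  0.38,  2.56,  4.23,  1.12, -1.76]), array([ 0.95,  0.28,  2.57,  4.27,  1.08, -1.85])]
3.141592653589793 30 [None, None, array([ 0.88,  0.21,  2.55,  4.33,  0.86, -1.98]), array([ 0.88,  0.12,  2.55,  4.4 ,  0.83, -2.09])]
3.141592653589793 40 [None, None, None, None]
fin [array([ 0.13, -0.08,  2.23, -0.  ,  0.99,  1.77]), array([ 0.1 , -0.04,  1.9 , -0.  ,  1.28,  1.73]), array([ 0.06,  0.29,  1.43, -0.  ,  1.42,  1.69])]
clamp [array([ 0.17,  0.19,  1.96, -0.  ,  1.  ,  1.8 ]), array([ 0.27, -0.18,  2.26, -0.2 ,  0.69,  2.03]), None]
lanes [array([ 0.02,  0.13,  2.08, -0.  ,  0.93,  1.65]), array([ 0.13,  0.15,  2.06, -0.  ,  0.93,  1.76]), array([ 0.23,  0.18,  2.02, -0.  ,  0.94,  1.86]), array([ 0.33,  0.22,  1.97, -0.  ,  0.95,  1.96])]
```

Run:
```python
from h import *
np.set_printoptions(precision=2,suppress=True)
def tcp(psi,w,x,yf,z):
    "TCP so that the right finger's inner face passes (x,yf) with the tip there"
    return m2w(x+ w/2*np.sin(-psi), yf+ w/2*np.cos(psi), z)
for w in (60,86):
  for psi in (0,-10,-20,-30):
    for pd in (5,15,20,25,30,35):
      s=[]
      for roll in(0,np.pi):
        o=ori(YAW+np.radians(psi),np.radians(90-pd),roll)
        s.append([inverse_kinematics(tcp(np.radians(psi),w,x,y,z),o) is not None for x,y,z in((-165,58,57),(-103,58,57),(-103,84,57),(-103,84,85))])
      if sum(s[0])>1: print(w,psi,pd,np.int32(s).tolist())
```

```text
60 0 5 [[0, 1, 1, 1], [0, 1, 1, 1]]
60 0 15 [[0, 0, 1, 1], [0, 0, 1, 1]]
60 0 25 [[0, 0, 1, 1], [0, 0, 1, 1]]
60 0 30 [[0, 0, 1, 1], [0, 0, 1, 1]]
60 -10 5 [[0, 1, 1, 1], [0, 1, 1, 1]]
60 -30 30 [[1, 0, 0, 1], [1, 0, 0, 1]]
60 -30 35 [[1, 1, 1, 1], [1, 1, 1, 1]]
86 0 5 [[1, 1, 1, 1], [1, 1, 1, 1]]
86 0 15 [[0, 0, 1, 1], [0, 0, 1, 1]]
86 0 20 [[0, 0, 1, 1], [0, 0, 1, 1]]
86 0 25 [[0, 0, 1, 1], [0, 0, 1, 1]]
86 0 30 [[0, 0, 1, 1], [0, 0, 1, 1]]
86 0 35 [[0, 1, 1, 0], [0, 1, 1, 0]]
86 -10 5 [[0, 1, 1, 0], [0, 1, 1, 0]]
86 -30 30 [[1, 0, 0, 1], [1, 0, 0, 1]]
86 -30 35 [[1, 1, 1, 1], [1, 1, 1, 1]]
```

Run:
```python
from h import *
np.set_printoptions(precision=2,suppress=True)
for psi in (-15,-5,0,5):
  for pd in (0,5,10,15):
    ok=[]
    for roll in(0,np.pi):
      o=ori(YAW+np.radians(psi),np.radians(90-pd),roll); p=np.radians(psi)
      for x,y,z in((-190,58,150),(-165,58,200),(-165,58,120),(-165,58,70),(-140,58,70),(-103,58,70),(-103,84,70),(-103,84,90)):
        q=inverse_kinematics(m2w(x-43*np.sin(p),y+43*np.cos(p),z),o); ok.append(q)
    print(psi,pd,[int(q is not None) for q in ok])
    if (psi,pd)in((0,5),): print(*ok,sep="\n")
```

```text
-15 0 [0, 0, 0, 0, 0, 0, 0, 0, 0, 0, 0, 0, 0, 0, 0, 0]
-15 5 [0, 0, 0, 0, 0, 0, 0, 0, 0, 0, 0, 0, 0, 0, 0, 0]
-15 10 [0, 0, 0, 0, 0, 0, 0, 0, 0, 0, 0, 0, 0, 0, 0, 0]
-15 15 [0, 0, 0, 0, 0, 0, 0, 0, 0, 0, 0, 0, 0, 0, 0, 0]
-5 0 [0, 0, 0, 0, 1, 1, 1, 1, 0, 0, 0, 0, 1, 1, 1, 1]
-5 5 [0, 0, 0, 0, 1, 1, 1, 1, 0, 0, 0, 0, 1, 1, 1, 1]
-5 10 [0, 0, 0, 0, 1, 1, 1, 1, 0, 0, 0, 0, 1, 1, 1, 1]
-5 15 [0, 0, 0, 0, 1, 1, 1, 1, 0, 0, 0, 0, 1, 1, 1, 1]
0 0 [0, 0, 0, 1, 1, 1, 1, 1, 0, 0, 0, 1, 1, 1, 1, 1]
0 5 [0, 0, 0, 0, 1, 1, 1, 1, 0, 0, 0, 0, 1, 1, 1, 1]
None
None
None
None
[1.1  0.63 2.57 4.3  1.51 1.63]
[0.98 0.63 2.55 4.18 1.5  1.6 ]
[1.02 0.63 2.5  4.23 1.48 1.56]
[1.02 0.56 2.52 4.23 1.46 1.52]
None
None
None
None
[ 1.1   0.63  2.57  4.3   1.51 -1.51]
[ 0.98  0.63  2.55  4.18  1.5  -1.54]
[ 1.02  0.63  2.5   4.23  1.48 -1.58]
[ 1.02  0.56  2.52  4.23  1.46 -1.62]
0 10 [0, 0, 0, 0, 0, 1, 1, 1, 0, 0, 0, 0, 0, 1, 1, 1]
0 15 [0, 0, 0, 0, 0, 0, 1, 1, 0, 0, 0, 0, 0, 0, 1, 1]
5 0 [0, 0, 0, 0, 0, 1, 1, 1, 0, 0, 0, 0, 0, 1, 1, 1]
5 5 [0, 0, 0, 0, 0, 0, 1, 0, 0, 0, 0, 0, 0, 0, 1, 0]
5 10 [0, 0, 0, 0, 0, 0, 0, 0, 0, 0, 0, 0, 0, 0, 0, 0]
5 15 [0, 0, 0, 0, 0, 0, 0, 0, 0, 0, 0, 0, 0, 0, 0, 0]
```

Run:
```python
from h import *
np.set_printoptions(precision=3,suppress=True)
for psi in (-4,-2,0):
  for pd in (0,3,6):
    o=ori(YAW+np.radians(psi),np.radians(90-pd),np.pi)
    L=[inverse_kinematics(m2w(x,y+43,z),o) for x,y,z in((-165,58,68),(-150,58,68),(-145,58,66),(-140,58,68),(-140,70,68),(-120,58,68),(-103,58,68),(-103,70,68),(-103,84,68),(-103,94,68),(-103,94,80),(-103,94,90),(-103,94,96),(-103,60,96))]
    print(psi,pd,[int(q is not None) for q in L], L[3])
```

```text
-4 0 [0, 1, 1, 1, 1, 1, 1, 1, 1, 1, 1, 1, 1, 1] [ 1.131  0.735  2.499  4.408  1.599 -1.482]
-4 3 [0, 1, 1, 1, 1, 1, 1, 1, 1, 1, 1, 1, 1, 1] [ 1.13   0.676  2.517  4.403  1.534 -1.521]
-4 6 [0, 1, 1, 1, 1, 1, 1, 1, 1, 1, 1, 1, 1, 1] [ 1.125  0.616  2.534  4.399  1.468 -1.563]
-2 0 [1, 1, 1, 1, 1, 1, 1, 1, 1, 1, 1, 1, 1, 1] [ 1.118  0.739  2.519  4.36   1.611 -1.462]
-2 3 [1, 1, 1, 1, 1, 1, 1, 1, 1, 1, 1, 1, 1, 1] [ 1.116  0.679  2.537  4.353  1.544 -1.501]
-2 6 [1, 1, 1, 1, 1, 1, 1, 1, 1, 1, 1, 1, 1, 1] [ 1.112  0.617  2.554  4.349  1.476 -1.544]
0 0 [1, 1, 1, 1, 1, 1, 1, 1, 1, 1, 1, 1, 1, 1] [ 1.102  0.744  2.537  4.31   1.626 -1.442]
0 3 [1, 1, 1, 1, 1, 1, 1, 1, 1, 1, 1, 1, 1, 1] [ 1.1    0.682  2.556  4.302  1.557 -1.482]
0 6 [0, 0, 0, 0, 1, 1, 1, 1, 1, 1, 1, 1, 1, 1] None
```

Run:
```python
from h import *
np.set_printoptions(precision=3,suppress=True)
o=ori(YAW+np.radians(-2),np.radians(84),np.pi)
q=inverse_kinematics(m2w(-165,101,68),o); print(q)
def go(*j):
    manip.set_joints(j); s=manip.state(); print(s["clock"],s["tool_pos"],s["contact_force"])
go(1.0,-.5,1.9,0,1.3,0)
go(1.5,-.5,1.9,q[3],q[4],q[5])
go(q[0]+.4,q[1]-.6,q[2],q[3],q[4],q[5])
go(q[0]+.4,q[1]-.3,q[2],q[3],q[4],q[5])
go(q[0]+.4,q[1],q[2],q[3],q[4],q[5])
cv2.imwrite("pics/s1.png",cap("scene")["image"])
```

```text
[ 1.197  0.618  2.565  4.433  1.477 -1.531]
7.2417 [0.227 0.399 0.488] [ 0.037 -0.423  0.125]
10.9167 [0.323 0.306 0.894] [0.28  0.104 0.242]
13.0417 [0.29  0.413 0.307] [ 0.721  0.868 -0.76 ]
13.5917 [0.29  0.41  0.184] [ 0.923 -0.843  0.733]
14.1417 [0.291 0.373 0.07 ] [-0.422  0.256  0.268]
```

View pics/s1.png

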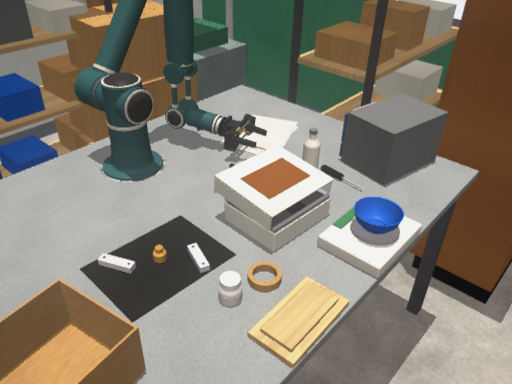

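The tool is now horizontal and low at the front left of the machine, at about (240,130), and clear of everything. Next I swing in, then reach under the edge and push.

Run:
```python
from h import *
np.set_printoptions(precision=2,suppress=True)
def rep(t): s=manip.state(); print(t,s["clock"],w2m(s["tool_pos"]),s["contact_force"])
q=manip.state()["joint_pos"]; q[0]-=.4; manip.set_joints(q); rep("swing")
L=lambda x,y,z,r=.06:(manip.move_linear(m2w(x,y+43,z),rate=r),rep((x,y,z)))
L(-140,58,68); L(-104,58,68)
for y in (64,68,72,78,84,90,94): L(-104,y,68,.04)
```

```text
swing 14.9417 [-164.3   103.8    70.94] [-2.07  0.73 -0.47]
(-140, 58, 68) 15.5 [-140.22  101.18   67.95] [ 0.02  0.18 -0.22]
(-104, 58, 68) 16.25 [-104.05  100.68   67.97] [-0.35 -0.76 -0.52]
(-104, 64, 68) 16.55 [-104.12  107.76   68.09] [ 0.68  0.58 -0.83]
(-104, 68, 68) 16.8 [-104.01  111.52   68.09] [ 0.47 -0.79 -0.25]
(-104, 72, 68) 17.05 [-104.04  114.83   67.92] [ 1.08 -1.6  -0.32]
(-104, 78, 68) 17.35 [-103.97  121.16   68.01] [ 0.86 -1.28  0.25]
(-104, 84, 68) 17.65 [-103.99  127.26   68.02] [ 1.   -1.67  0.57]
(-104, 90, 68) 17.95 [-104.01  133.24   68.04] [ 1.16 -2.77 -0.31]
(-104, 94, 68) 18.2 [-104.03  137.11   68.  ] [ 0.33 -2.61 -0.9 ]
```

Contact came at y≈70 and the catch is pushed about 24 mm, with the force matching its spring. Now I lift.

```bash
cat >> h.py <<'E'
def hood_angle():
    c=cap("top");P=pts(c);M=RM.inv().apply(np.nan_to_num(P,nan=9)-O)*1000
    b=(abs(M[...,1])<120)&(M[...,0]>-105)&(M[...,0]<90)&(M[...,2]>115)&(M[...,2]<240)
    Q=M[b]; A=np.c_[Q[:,[0]],np.ones(len(Q))]; k=np.ones(len(Q),bool)
    for _ in range(8):
        w=np.linalg.lstsq(A[k],Q[k,2],rcond=None)[0]; k=abs(Q[:,2]-A@w)<max(4,np.median(abs(Q[:,2]-A@w))*2)
    return -np.arctan(w[0]),k.mean()
E
python3 - <<'E'
from h import *
np.set_printoptions(precision=2,suppress=True)
print(hood_angle())
for z in range(70,93,2):
    manip.move_linear(m2w(-104,137,z),rate=.03); s=manip.state(); print(z,w2m(s["tool_pos"]),s["contact_force"],np.round(hood_angle(),3))
    if abs(s["contact_force"][2])>18: break
E
```

```text
Traceback (most recent call last):
  File "h.py", line 59, in hood_angle
    c=cap("top");P=pts(c);M=RM.inv().apply(np.nan_to_num(P,nan=9)-O)*1000
                            ~~~~~~~~~~~~~~^^^^^^^^^^^^^^^^^^^^^^^^^^
  File "scipy/spatial/transform/_rotation.pyx", line 2580, in scipy.spatial.transform._rotation.Rotation.apply
ValueError: Expected input of shape (3,) or (P, 3), got (384, 512, 3).
```

```bash
sed -i 's/M=RM.inv().apply(np.nan_to_num(P,nan=9)-O)\*1000/M=(np.nan_to_num(P,nan=9)-O)@RM.as_matrix()*1000/' h.py
python3 - <<'E'
from h import *
np.set_printoptions(precision=2,suppress=True)
print(hood_angle())
for z in range(70,93,2):
    manip.move_linear(m2w(-104,137,z),rate=.03); s=manip.state(); print(z,w2m(s["tool_pos"]),s["contact_force"],np.round(hood_angle(),3))
    if abs(s["contact_force"][2])>18: break
E
```

```text
(np.float64(0.0927410316463619), np.float64(0.8182542845755281))
70 [-104.1   136.77   69.78] [-1.8  -2.3  -2.42] [0.1  0.82]
72 [-104.02  136.95   72.11] [-1.24 -2.31 -1.32] [0.1  0.82]
74 [-104.12  136.94   73.05] [ 0.85 -1.71 -8.25] [0.1  0.83]
76 [-103.99  136.92   75.64] [ 2.49 -2.98 -8.27] [0.11 0.82]
78 [-103.91  136.95   78.2 ] [ 4.31 -3.46 -8.35] [0.12 0.83]
80 [-103.91  136.89   80.24] [ 4.69 -3.49 -8.61] [0.13 0.83]
82 [-103.92  136.93   82.24] [ 4.38 -3.98 -7.86] [0.14 0.82]
84 [-103.91  136.95   84.23] [ 4.07 -3.42 -9.06] [0.15 0.82]
86 [-103.9   136.94   86.23] [ 3.94 -3.62 -8.91] [0.15 0.83]
88 [-104.07  136.9    86.92] [  5.07  -2.76 -12.6 ] [0.16 0.84]
90 [-104.25  136.88   87.09] [  7.87  -3.35 -18.76] [0.16 0.84]
```

The hood is at about 0.155 rad, so the striker is beside the nose, and the finger has met the nose. I'll let the catch rest against the striker and withdraw.

Run:
```python
from h import *
np.set_printoptions(precision=2,suppress=True)
def rep(t): s=manip.state(); print(t,s["clock"],w2m(s["tool_pos"]),s["contact_force"])
L=lambda x,y,z,r=.06:(manip.move_linear(m2w(x,y+43,z),rate=r),rep((x,y,z)))
L(-104,94,85); L(-104,80,85,.04); L(-104,60,85); print(hood_angle())
L(-104,60,68); L(-140,60,68,.1); L(-165,60,68,.1)
q=manip.state()["joint_pos"]; q[0]+=.4; manip.set_joints(q); q[1]-=.7; manip.set_joints(q); rep("up"); print(hood_angle())
```

```text
(-104, 94, 85) 21.85 [-103.9   137.07   86.16] [ 0.15 -2.75 -1.18]
(-104, 80, 85) 22.35 [-103.8   123.46   85.45] [-0.18 -0.44 -0.29]
(-104, 60, 85) 22.8333 [-104.04  102.4    84.87] [ 0.63 -0.6   0.18]
(np.float64(0.15704000004113172), np.float64(0.8200079554494829))
(-104, 60, 68) 23.3167 [-104.    103.17   67.74] [ 0.45  0.25 -0.11]
(-140, 60, 68) 23.825 [-140.05  103.65   68.25] [ 0.94 -0.06 -0.55]
(-165, 60, 68) 24.225 [-164.8   103.52   68.09] [-0.01  0.77 -0.16]
up 26.0583 [-298.64  269.43  345.86] [-0.46 -0.04 -0.82]
(np.float64(0.15629959267211396), np.float64(0.8325024925224327))
```

Run:
```python
from h import *
np.set_printoptions(precision=2,suppress=True)
def rep(t): s=manip.state(); print(t,s["clock"],w2m(s["tool_pos"]),s["contact_force"],s["gripper_width"],s["grasp_force"])
manip.set_joints([1.2,-.5,1.9,4.3,1.3,0]); manip.set_joints([.3,-.5,1.9,0,1.5,-1.3]); manip.set_gripper(.05)
F=lambda a:hood(FIN,a)-[0,0,12]
o=ori(YAW)
p=F(.157); manip.move_pose(m2w(*(p+[0,0,90])),o); rep("above")
manip.move_linear(m2w(*p),rate=.1); rep("at"); manip.set_gripper(0.,force=20); rep("grip")
for a in np.arange(.2,1.61,.1):
    manip.move_linear(m2w(*F(a)),rate=.12); s=manip.state()
    print(round(a,2),s["contact_force"],round(s["gripper_width"],4),end=" ")
    if s["gripper_width"]<.008 or np.linalg.norm(s["contact_force"])>35: break
    if abs(a-.4)<.01: print("hood",hood_angle())
rep("end")
c=cap("scene"); cv2.imwrite("pics/s2.png",c["image"])
```

```text
above 33.6167 [-139.06  -44.57  217.78] [-0.6   0.54  0.32] 0.04975661083211155 0.0
at 34.6667 [-139.51  -44.86  126.82] [ 0.1  -0.49  0.89] 0.0497521235379648 0.0
grip 35.325 [-140.11  -44.68  126.18] [0.46 1.45 0.47] 0.011916425219724958 19.99991975259036
0.2 [-2.57  2.13  6.92] 0.0117 0.3 [-3.28  3.95  1.48] 0.012 0.4 [-3.59  4.45  3.34] 0.0119 hood (np.float64(0.3968670343026036), np.float64(0.8228602383531961))
0.5 [-4.2   3.23  4.17] 0.0121 0.6 [-4.03  3.36  4.22] 0.0116 0.7 [-3.13  3.33  3.75] 0.0114 0.8 [-2.11  4.06  2.68] 0.012 0.9 [0.21 4.46 1.39] 0.0119 1.0 [1.31 5.66 0.95] 0.0121 1.1 [1.12 5.   0.96] 0.012 1.2 [1.66 4.73 0.63] 0.0116 1.3 [2.39 4.7  0.41] 0.0117 1.4 [3.85 4.72 0.3 ] 0.0119 1.5 [ 3.56  4.71 -0.82] 0.0118 1.6 [ 4.15  5.43 -1.29] 0.0115 end 40.6417 [137.72 -44.51 313.48] [ 4.15  5.43 -1.29] 0.011463090067723948 19.999873756896704
```

View pics/s2.png

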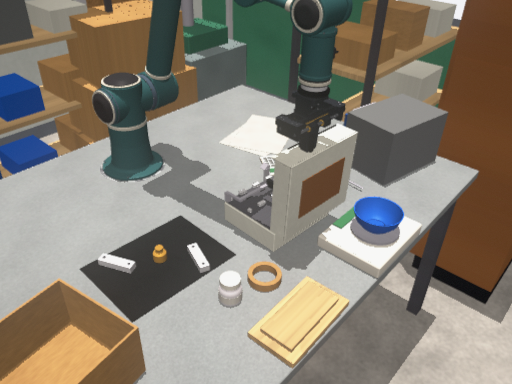

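The hood is now open to about 1.6 rad and held by the fin at (310,130). I'll release it and look into the fixture.

Run:
```python
from h import *
import pickle
np.set_printoptions(precision=2,suppress=True)
manip.set_gripper(.05); p=w2m(manip.state()["tool_pos"]); manip.move_linear(m2w(*(p+[0,0,60])))
for i,(x,y) in enumerate(((-30,0),(-60,-30))):
    manip.move_pose(m2w(x,y,300),ori(YAW)); s=manip.state(); c=imaging.capture("wrist"); pickle.dump((c,s),open(f"f{i}.pkl","wb")); cv2.imwrite(f"pics/f{i}.png",c["image"])
print(s["clock"],s["contact_force"])
```

```text
43.0667 [0.43 0.12 0.49]
```

View pics/f0.png

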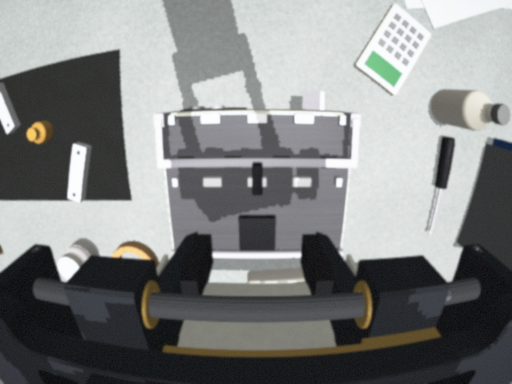

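The fixture is visible. The clamp bar runs along row 160, the black tab is at (257,178), and the ribs sit at rows 118 and 182. I'll check the tab and ribs across two views.

Run:
```python
from h import *
import pickle
np.set_printoptions(precision=1,suppress=True)
V=[prep(*pickle.load(open(f"f{i}.pkl","rb"))) for i in (0,1)]
T=[];RB=[]
for c in V:
    P=pts(c); M=(np.nan_to_num(P,nan=9)-O)@RM.as_matrix()*1000; g=c["image"].max(-1)
    m=(abs(M[...,1])<25)&(M[...,0]>-60)&(M[...,0]<20)&(M[...,2]>95)&(M[...,2]<140)&(g<50)
    n,l,st,ce=cv2.connectedComponentsWithStats(m.astype(np.uint8)); i=1+np.argmax(st[1:,4]); q=M[l==i]
    print("tab",st[i],ce[i],"min",q.min(0),"max",q.max(0)); T.append(ce[i])
    w=(g>150)&(M[...,2]>73)&(M[...,2]<90)&(M[...,0]>-20)&(M[...,0]<15)&(abs(M[...,1])<125)
    n,l,st,ce=cv2.connectedComponentsWithStats(w.astype(np.uint8))
    for i in range(1,n):
        if st[i,4]>15: q=M[l==i]; print(" rib",st[i],np.median(q,0),"min",q.min(0),"max",q.max(0)); RB.append((len(T),ce[i],np.median(q,0)))
    b=(M[...,2]>90)&(M[...,2]<125)&(M[...,0]>-100)&(M[...,0]<10)&(g>110)&(abs(M[...,1])>10)&(abs(M[...,1])<60); q=M[b]; print(" bar",q.min(0),np.median(q,0),q.max(0))
    d=(g<110)&(abs(M[...,1])<110)&(M[...,0]>-78)&(M[...,0]<-60)&(M[...,2]<90); print(" deck z",np.median(M[d][:,2]))
X,gap=tri(V[0],T[0],V[1],T[1]); print("tab tri",w2m(X),gap*1000)
for k,u,m0 in RB:
    for k2,u2,m1 in RB:
        if k==1 and k2==2 and np.linalg.norm(m0-m1)<10: X,gap=tri(V[0],u,V[1],u2); print("rib tri",w2m(X),gap*1000)
```

```text
tab [253 164   9  31 242] [257.  178.7] min [-35.9  -3.2 115.5] max [ -1.4   5.9 124. ]
 rib [172 177   7  10  61] [  -3.7 -106.9   79.1] min [  -9.4 -111.5   73.7] max [   1.8 -102.2   81. ]
 rib [203 177  19  10 170] [ -3.7 -56.7  79.3] min [ -9.5 -68.9  75. ] max [  2.1 -45.   81.4]
 rib [248 177   4   9  34] [-4.7 -8.3 78.8] min [ -9.  -10.3  73.3] max [ 0.8 -6.3 81.1]
 rib [293 177  18  10 170] [-3.7 58.3 79. ] min [-9.2 47.6 73.4] max [ 2.2 70.3 81.1]
 rib [335 177   7  10  56] [ -4.3 108.   78.6] min [ -9.4 105.   73.5] max [  2.1 112.3  81.1]
 rib [263 178   4   8  31] [-3.9 10.4 78.9] min [-8.7  9.  77.8] max [ 0.9 12.9 80.7]
 bar [-99.3 -60.   96.9] [-35.   10.7 103.6] [-28.8  59.9 106.3]
 deck z 69.13047823907203
tab [278 187  10  30 253] [282.4 201. ] min [-36.6  -4.8 110.9] max [ -2.6   5.3 124.4]
 rib [355 197   6  10  52] [ -3.9 108.2  78.8] min [ -9.8 104.8  75.1] max [  2.8 112.4  80.4]
 rib [197 199   6   8  42] [  -3.5 -106.5   79.1] min [  -9.1 -109.7   78.1] max [   1.4 -102.7   80.3]
 rib [228 199  18   8 141] [ -3.3 -57.   79. ] min [ -9.3 -67.9  77.5] max [  1.4 -45.2  81. ]
 rib [271 199   6   8  43] [-3.6 -7.1 79.1] min [ -9.1 -10.8  74.4] max [ 1.3 -4.3 80.6]
 rib [314 198  18   9 154] [-3.9 58.9 78.9] min [-10.2  46.8  75.5] max [ 2.2 70.6 80.8]
 bar [-100.   -59.9   96.2] [-35.3  13.  103.4] [-28.3  59.7 107.4]
 deck z 69.19102167244363
tab tri [-15.5   1.4 105.8] 0.4030717087205825
rib tri [  -4.7 -106.    81.8] 0.01165963677662055
rib tri [ -3.8 -56.7  79.1] 0.07639734764781586
rib tri [-7.3 -7.9 88.7] 0.2078935246390463
rib tri [-3.6 58.8 77.8] 0.1081784385858769
rib tri [ -4.5 107.9  79.8] 0.34564706033887566
```

```bash
cat >> h.py <<'E'
O=O+RM.apply([0,.0009,0])
TAB=(76,0,13)
E
python3 - <<'E'
from h import *
np.set_printoptions(precision=2,suppress=True)
def rep(t): s=manip.state(); print(t,s["clock"],w2m(s["tool_pos"]),s["contact_force"],s["gripper_width"],s["grasp_force"])
F=lambda a:clamp(TAB,a)-[0,0,10]
manip.move_pose(m2w(*(F(0)+[0,0,80])),ori(YAW)); manip.set_gripper(.04); manip.move_linear(m2w(*F(0)),rate=.1); rep("at")
manip.set_gripper(0.,force=15); rep("grip")
for a in np.arange(.1,2.31,.1):
    manip.move_linear(m2w(*F(a)),rate=.1); s=manip.state(); print(round(a,1),s["contact_force"],round(s["gripper_width"],4),end=" ")
    if s["gripper_width"]<.008 or np.linalg.norm(s["contact_force"])>25: break
rep("end")
E
```

```text
at 45.0167 [-13.39   0.16 101.62] [ 0.47 -0.61  0.54] 0.04043686938102548 0.0
grip 45.55 [-13.72  -0.42 101.32] [-0.58 -2.76  1.15] 0.01217051276579214 15.000007969792932
0.1 [-0.23 -3.73  0.85] 0.0117 0.2 [ 0.87 -3.54  0.56] 0.0117 0.3 [ 0.39 -5.77  1.01] 0.012 0.4 [-0.35 -5.32 -0.43] 0.012 0.5 [-0.2  -4.95  0.43] 0.0117 0.6 [-2.53 -4.8  -0.2 ] 0.0119 0.7 [-1.01 -5.23 -0.1 ] 0.012 0.8 [-1.59 -4.83 -0.69] 0.0114 0.9 [-0.95 -4.33 -0.42] 0.0122 1.0 [-0.96 -5.7  -1.68] 0.0115 1.1 [-0.68 -4.26 -1.92] 0.0116 1.2 [ 0.12 -4.87 -0.96] 0.0116 1.3 [ 0.65 -5.48 -1.1 ] 0.012 1.4 [ 0.44 -6.28 -0.64] 0.0118 1.5 [-0.05 -5.97  0.35] 0.0118 1.6 [ 0.18 -6.25  0.06] 0.0121 1.7 [-0.21 -6.1   1.57] 0.0118 1.8 [ 0.63 -6.64  2.44] 0.0119 1.9 [-1.27 -6.54  2.87] 0.0117 2.0 [-2.35 -7.42  3.65] 0.0117 2.1 [-1.07 -6.34  3.62] 0.0118 2.2 [-1.83 -5.59  1.03] 0.0116 2.3 [-0.89 -5.47  0.24] 0.0121 end 51.3 [-150.72   -0.49  135.95] [-0.89 -5.47  0.24] 0.012116242650956297 14.999536306131631
```

```bash
cat >> h.py <<'E'
O=O-RM.apply([0,.0004,0])
def rep(t): s=manip.state(); print(t,np.round(s["clock"],1),np.round(w2m(s["tool_pos"]),1),np.round(s["contact_force"],1),round(s["gripper_width"],4),round(s["grasp_force"],1))
def locate(views=((.47,-.20,.36),(.47,-.29,.36))):
    "blanks on the mat seen from two places: list of (x,y,angle)"
    out=[]
    for v in views:
        manip.move_pose(v,ori(YAW)); c=cap("wrist"); P=pts(c); L=[]
        reg=(P[...,0]>.33)&(P[...,0]<.63)&(P[...,1]>-.45)&(P[...,1]<-.06)&(P[...,2]>.012)&(P[...,2]<.04)
        for r,a in blanks(c,reg):
            b=cv2.boxPoints(r); q=onplane(c,b[:,0],b[:,1],.0235); e=[q[1]-q[0],q[2]-q[1]]; e.sort(key=np.linalg.norm)
            l=[np.linalg.norm(x) for x in e]; u,w=np.int32(r[0]); z=np.nanmedian(P[w-2:w+3,u-2:u+3,2])
            if 90<l[1]*1e3<110 and 23<l[0]*1e3<34: L.append([*q.mean(0)[:2],np.arctan2(e[1][1],e[1][0]),z])
        out.append(L)
    res=[]
    for a in out[0]:
        m=[b for b in out[1] if np.hypot(a[0]-b[0],a[1]-b[1])<.012]
        if m:
            d=(m[0][2]-a[2]+np.pi/2)%np.pi-np.pi/2; ang=(a[2]+d/2+np.pi/2)%np.pi-np.pi/2
            res.append(((a[0]+m[0][0])/2,(a[1]+m[0][1])/2,ang,(a[3]+m[0][3])/2))
    print("seen",[len(o) for o in out],np.round(res,4)); return res
def pick(b):
    p=lambda z:(b[0],b[1],z)
    manip.set_gripper(.06); manip.move_pose(p(.12),ori(b[2])); manip.move_linear(p(.0075),rate=.1); rep("down")
    manip.set_gripper(0.,force=30); rep("grip"); manip.move_linear(p(.20),rate=.15); rep("lift")
def place(y):
    manip.move_pose(m2w(-45,y,200),ori(YAW)); rep("over")
    manip.move_linear(m2w(-45,y,85),rate=.12); s=manip.state(); print(s["gripper_width"])
    for z in (81,79,77,76,75,74,73):
        manip.move_linear(m2w(-45,y,z),rate=.04); s=manip.state()
        if s["contact_force"][2]>5: break
    rep("set"); manip.set_gripper(.040); rep("open"); manip.move_linear(m2w(-45,y,200),rate=.15)
E
python3 - <<'E'
from h import *
manip.set_gripper(.04); p=w2m(manip.state()["tool_pos"]); manip.move_linear(m2w(*(p+[0,0,90]))); rep("rel")
B=locate(); b=max(B,key=lambda b:b[0])
pick(b)
E
```

```text
rel 52.6 [-150.8    0.4  225.2] [-0.5  0.1 -0.3] 0.0398 0.0
seen [2, 2] [[ 0.5468 -0.1853 -0.3821  0.0221]
 [ 0.4049 -0.3475  0.405   0.022 ]]
down 57.3 [  -4.4 -304.7    8.3] [ 0.4 -1.  -0. ] 0.0597 0.0
grip 57.9 [  -5.  -304.4    7.7] [-0.4  1.1  1.6] 0.0279 30.0
lift 59.4 [  -5.9 -304.2  198.6] [-0.3 -0.1 -2.1] 0.0279 30.0
```

Run:
```python
from h import *
place(29)
B=locate()
if B: pick(B[0]); place(-29)
manip.move_pose(m2w(-30,0,300),ori(YAW)); c=cap("wrist"); cv2.imwrite("pics/f2.png",c["image"]); rep("end")
import pickle
P=pts(c);M=(np.nan_to_num(P,nan=9)-O)@RM.as_matrix()*1000
m=(M[...,2]>84)&(M[...,2]<97)&(M[...,0]>-105)&(M[...,0]<15)&(abs(M[...,1])<115); m[240:]=0
n,l,st,ce=cv2.connectedComponentsWithStats(m.astype(np.uint8))
for i in range(1,n):
    if st[i,4]>80: q=M[l==i]; r=cv2.minAreaRect(np.float32(q[:,:2])); print(r,np.median(q[:,2]),np.ptp(q[:,2]))
```

```text
over 60.6 [-44.7  28.2 199.9] [-0.1 -0.4 -1.6] 0.0278 30.0
0.02784937516466081
set 63.5 [-44.9  29.   74.7] [-5.8 -1.2 11.6] 0.0276 30.0
open 63.9 [-45.   29.   72.7] [-0.1 -0.5  0. ] 0.0396 0.0
seen [1, 1] [[ 0.4047 -0.3475  0.4013  0.0222]]Traceback (most recent call last):
  File "<stdin>", line 4, in <module>
  File "h.py", line 89, in pick
    manip.set_gripper(.06); manip.move_pose(p(.12),ori(b[2])); manip.move_linear(p(.0075),rate=.1); rep("down")
                            ~~~~~~~~~~~~~~~^^^^^^^^^^^^^^^^^^
host.IKError: the arm cannot take that pose within its joint ranges
```

```bash
sed -i 's/def pick(b):/def pick(b,roll=0):/; s/ori(b\[2\])/ori(b[2],0,roll)/; s/def place(y):/def place(y,roll=0):/; s/m2w(-45,y,200),ori(YAW))/m2w(-45,y,200),ori(YAW,0,roll))/' h.py
cat > look.py <<'E'
from h import *
manip.move_pose(m2w(-30,0,300),ori(YAW)); c=cap("wrist"); cv2.imwrite("pics/f2.png",c["image"]); rep("end")
P=pts(c);M=(np.nan_to_num(P,nan=9)-O)@RM.as_matrix()*1000
m=(M[...,2]>84)&(M[...,2]<97)&(M[...,0]>-105)&(M[...,0]<15)&(abs(M[...,1])<115); m[240:]=0
n,l,st,ce=cv2.connectedComponentsWithStats(m.astype(np.uint8))
for i in range(1,n):
    if st[i,4]>80: q=M[l==i]; r=cv2.minAreaRect(np.float32(q[:,:2])); print(np.round(r[0],1),np.round(r[1],1),r[2],np.median(q[:,2]),np.ptp(q[:,2]))
E
python3 - <<'E'
from h import *
B=locate(); pick(B[0],np.pi); place(-29,np.pi)
import look
E
```

```text
seen [1, 1] [[ 0.4049 -0.3476  0.4066  0.0223]]
down 72.0 [-135.8 -475.9    8.2] [ 0.3 -0.  -0.4] 0.0598 0.0
grip 72.6 [-136.2 -475.6    7.7] [0.2 0.  1.4] 0.0277 30.0
lift 74.0 [-137.1 -474.9  198.7] [ 0.1 -0.  -2.3] 0.0279 30.0
over 75.7 [-44.9 -29.7 199.8] [ 0.7 -0.6 -1.3] 0.0277 30.0
0.027422938580213968
set 78.3 [-44.9 -29.   74.7] [-2.9 -1.5  5.7] 0.0276 30.0
open 78.7 [-44.9 -29.   73.9] [0.7 0.1 0.2] 0.04 0.0
end 82.3 [-3.010e+01 -1.000e-01  2.998e+02] [-0.8 -0.5  0.6] 0.0401 0.0
[-45.8 -28.5] [28.2 99.1] 89.6760025024414 89.172743290018 7.495302584149101
[-43.8  29.9] [98.  27.9] 0.5542241930961609 89.05338239152 7.493139569793911
```

View pics/f2.png

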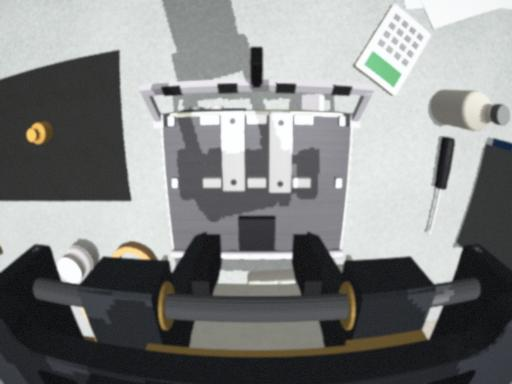

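Both blanks lie flat in their lanes at (233,150) and (280,150), centred to about 1 mm, and the mat holds only the weight. Now I close the clamp.

Run:
```python
from h import *
F=lambda a:clamp(TAB,a)-[0,0,10]
manip.move_pose(m2w(*(F(2.3)+[0,0,90])),ori(YAW)); manip.move_linear(m2w(*F(2.3)),rate=.1); rep("at")
manip.set_gripper(0.,force=15); rep("grip")
for a in np.r_[np.arange(2.2,.05,-.1),0,-.02]:
    manip.move_linear(m2w(*F(a)),rate=.1); s=manip.state()
    if s["gripper_width"]<.008 or np.linalg.norm(s["contact_force"])>25: print("stop",a); break
rep("end"); manip.set_gripper(.04); manip.move_linear(m2w(*(F(0)+[0,0,100])),rate=.15)
import look
P=look.M; m=(look.c["image"].max(-1)<50)&(abs(P[...,1])<15)&(P[...,0]>-60)&(P[...,0]<15)&(P[...,2]>95)&(P[...,2]<150); m[240:]=0
print("tab",P[m].min(0),P[m].max(0)); b=(look.c["image"].max(-1)>110)&(abs(P[...,1])<110)&(P[...,2]>98)&(P[...,2]<130)&(P[...,0]>-45)&(P[...,0]<-15); print("bar",np.median(P[b],0))
```

```text
at 84.0 [-149.6    0.2  136.7] [0.7 0.3 0.3] 0.04 0.0
grip 84.5 [-1.502e+02 -1.000e-01  1.363e+02] [-0.5 -1.5  1. ] 0.0119 15.0
end 90.5 [-13.2  -0.   99.6] [ 2.1 -5.  -0.6] 0.0117 15.0
end 92.5 [-3.070e+01 -2.000e-01  2.985e+02] [ 0.4 -1.2 -0.8] 0.0399 0.0
[-66.7 -25.9] [36.  56.5] 89.57864379882812 89.16062300516407 12.90702355384559
[-65.6  34.5] [54.1 37.4] 0.2097785621881485 89.12737473084864 12.809134270461485
[-11.3 -28.6] [27.8 28.2] 89.2281723022461 89.30168828832191 5.121950663117829
[-9.8 30.3] [30.6 27.8] 0.8379068970680237 89.23047641090864 5.169752569429136
tab [-35.57146542  -4.23428703 111.55169331] [ -1.41032219   6.0078858  122.33005161]
bar [-34.5239839    1.5200353  102.50324345]
```

View pics/f2.png

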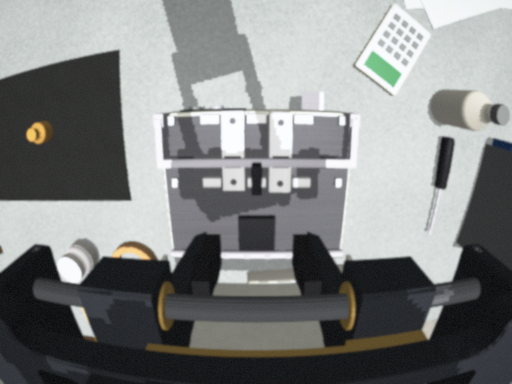

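The clamp is shut, with its bar across both blanks along row 160. Now I close the hood by the fin.

Run:
```python
from h import *
F=lambda a:hood(FIN,a)-[0,0,12]
manip.move_linear(m2w(-30,0,380)); manip.move_pose(m2w(*(F(1.6)+[0,0,70])),ori(YAW)); manip.move_linear(m2w(*F(1.6)),rate=.1); rep("at")
manip.set_gripper(0.,force=25); rep("grip")
for a in np.r_[np.arange(1.5,.25,-.1),.25]:
    manip.move_linear(m2w(*F(a)),rate=.12); s=manip.state()
    if s["gripper_width"]<.008 or np.linalg.norm(s["contact_force"])>35: print("stop",a); break
rep("end"); print(hood_angle())
manip.set_gripper(.05); manip.move_linear(m2w(*(F(.25)+[0,0,110])),rate=.15); print(hood_angle())
manip.set_gripper(0.,force=10)
T=lambda a:hood((-205,-45,56),a)
a0=hood_angle()[0]; manip.move_pose(m2w(*(T(a0)+[0,0,40])),ori(YAW))
for a in np.r_[np.arange(a0,.02,-.04),.0,-.008,-.014,-.02]:
    manip.move_linear(m2w(*T(a)),rate=.05); s=manip.state(); print(round(a,3),np.round(s["contact_force"],1),np.round(w2m(s["tool_pos"])[2]-T(0)[2],1))
    if s["contact_force"][2]>30: break
rep("pressed"); print(hood_angle())
```

```text
at 94.7 [136.7 -45.  315. ] [0.3 0.4 0.5] 0.0399 0.0
grip 95.3 [136.5 -45.  314.6] [ 0.4 -0.1  1.5] 0.0118 25.0
end 100.2 [-132.9  -45.1  147.7] [ 5.4 -2.9 -6.6] 0.012 25.0
(np.float64(0.24301052694586042), np.float64(0.8336953898141444))
(np.float64(0.24663773927299726), np.float64(0.8319350473612991))
0.246 [-0.3 -0.3  0. ] 48.3
0.206 [1.  0.6 4.8] 42.5
0.166 [ 2.1 -0.4  3.1] 35.5
0.126 [ 0.3  0.2 -0.9] 23.5
0.086 [-0.5  0.2 -0.1] 16.4
0.046 [ 0.6 -0.5  0.1] 8.8
0.0 [ 0.3 -0.5  3.1] 0.4
-0.008 [-3.  -1.1 12.1] 0.3
-0.014 [-6.  -1.7 18.7] 0.3
-0.02 [-8.2 -2.1 26.3] 0.2
pressed 106.7 [-99.3 -44.9 131.2] [-8.2 -2.1 26.3] 0.0002 12.9
(np.float64(0.002440318898713563), np.float64(0.8181540342298288))
```

Run:
```python
from h import *
manip.move_linear(m2w(-100,-45,300),rate=.15); manip.move_pose((.47,.1,.40),ori(YAW)); manip.move_pose((.30,.35,.40),ori(.5)); manip.dwell(.5)
print(hood_angle()); rep("end")
a=cap("scene")["image"]; b=cap("top")["image"]; cv2.imwrite("pics/fin.png",cv2.resize(np.hstack([a,b]),(800,300)))
```

```text
(np.float64(0.001043647933874346), np.float64(0.8313976772126552))
end 110.3 [-285.2  214.   400. ] [ 1.3  0.6 -0.3] 0.0005 0.0
```

View pics/fin.png

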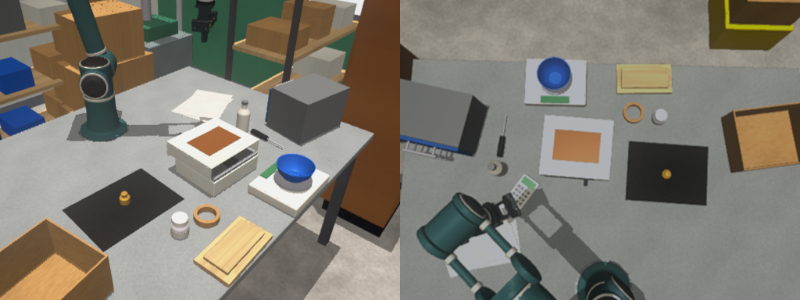

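The hood is fully shut, the mat holds only the weight at (124,198), and the other things haven't moved. I'm handing in the job.

```bash
python3 -c "
from cell import manip, imaging, inverse_kinematics
print(manip.close_job())"
```

```text
the job is handed in; nothing more can be done
None
```

I opened the hood past its catch, laid both blanks from the mat flat in the two middle lanes (centred to about 1 mm), shut the clamp over them, closed the hood fully (about 0 rad) and handed the job in at about 110 s; nothing else was moved.

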